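# Turn the sample tumbler until its valve stem points straight up

## Task

Before the sample tumbler can be vented, its valve must be on top: push the wheel's spokes, one after another, with the closed or open fingers until the valve stem (the thin one with the small crossbar) points straight up, then leave the wheel standing still. Do not touch the valve stem itself, and leave the glassware and other things on the bench where they stand.

Things in the scene. Friction and masses are not known exactly. Their poses are not given: they have to be found in the camera images.
- tumbler: bench stand of the sample tumbler, bolted to the bench: grey base plate 200 x 200 x 14 mm with two uprights (each 12 mm thick along x, 50 mm wide along y, at x = -64 and +64 mm, rounded tops 190 mm above the bench) that carry the wheel's axle between them; steel axle ends (26 mm across) stick out to x = -80 and +80 mm. Origin at the centre of the underside; x runs along the level axle (roughly away from the robot), y level across it in the wheel's plane, z up
- axle (a point): wheel centre, on the axle, 165 mm above the bench, midway between the uprights; axes as the stand's
- wheel (a joint): angle of the wheel about the stand's +x axis, rad: 0 (or 2 pi) is valve stem straight up, +pi/2 is stem pointing along the stand's -y, pi straight down, 3 pi/2 along +y. It turns freely either way without stops. The axle is stiff (about 0.22 N m, some 2 N at 115 mm) and the wheel stays where it is left, without coasting
- spokes: five plain round steel spokes, 12 mm thick, reaching straight out from the drum (100 mm across, 70 mm long on the axle; two bands round it 106 mm across) to 140 mm from the axle, all in the plane x = 0 of the stand. They turn with the wheel and lie at 60, 120, 180, 240 and 300 degrees from the valve stem, about the axle. Origin on the axle at the wheel's centre, x along the axle, z towards the valve stem
- stem: valve stem of the wheel, in the sixth place between the spokes and in their plane: a base nut 22 mm across on the drum, a rod 8 mm thick, a collar 16 mm across and at its end a crossbar 56 mm long and 8 mm thick, parallel to the axle. Origin on the axle at the wheel's centre, z points out along the stem, x along the axle. Not to be touched
- stem_tip (a point): outer end of the valve stem, 128 mm from the axle
- flask_large: conical glass flask, 86 mm wide at the foot, 145 mm tall, loose bystander, not to be disturbed; origin at the centre of its underside
- flask_small: conical glass flask, 64 mm wide at the foot, 105 mm tall, loose bystander, not to be disturbed; origin at the centre of its underside
- beaker_large: glass beaker, 76 mm wide, 100 mm tall, loose bystander, not to be disturbed; origin at the centre of its underside
- beaker_small: glass beaker, 48 mm wide, 60 mm tall, loose bystander, not to be disturbed; origin at the centre of its underside
- reagent_jar: amber glass jar, 60 mm wide, 90 mm tall, loose bystander, not to be disturbed; origin at the centre of its underside
- stopper: cork stopper, 34 mm wide, 30 mm tall, loose bystander, not to be disturbed; origin at the centre of its underside

How it is judged:
By the outcome, as a careful person would: the job done as asked, in the order asked, and still so for the second after the job is handed in, with the robot touching nothing.
It also fails if it takes over 54 s, if anything falls off the work surface, if the arm or the gripper's body presses on something with over 40 N, if the wrist force passes 120 N, or if a joint passes its speed limit or range.

## Robot

A 7-joint arm with a two-finger parallel gripper is mounted at the origin on the work surface. World frame = base frame: x ahead of the robot, y to its left, z up, the work surface at z = 0. Lengths are in mm, angles in rad, forces in N, time in s.
With the tool pointing down it reaches from about 400 to 875 mm from the base axis. Payload 19.3 kg.
Tool frame: the origin (TCP) lies midway between the tips of the shut fingers; the grasp point (between the pads) lies 19 mm behind it; y points along the fingers, z is the direction in which the jaws open and shut, and the axes are right-handed (so a half turn about y gives the same grasp; the last joint's range is limited). The gripper opens to 85 mm and grips with 20 to 120 N. Pads are 22 mm wide; open, the fingers measure 114 mm over their backs; the gripper's body (76 mm by 85 mm) begins 54 mm behind the grasp point. The pads swing forward as they close: fully open they stand 13 mm farther back than shut.
Start: joints at [1.062, 0.521, -0.036, 1.599, 0.021, 1.021, -0.113], TCP at [265.505, -565.792, 194.891] pointing down, gripper open.
Joint ranges: [-2.91, 2.91], [-0.3, 2.13], [-1.5, 1.42], [0.17, 2.43], [-1.26, 4.41], [0.16, 1.93], [-2.52, 2.52]. Speed limits (rad/s): [1.89, 1.89, 2.39, 2.39, 3.01, 3.01, 3.01].

## Interface

Orientations are given as a rotation vector (axis times angle).
In Python, from station import state, imaging, finish_job gives the robot as it stands.
- The arm moves only by the tool servo_tool, never from a script. Its argument "moves" is a list of rows, each a list of 7 numbers: the closure, from -1 (fully open) to 1 (shut), then the shift along the tool's x, y, z in mm, then the turn, a rotation vector about the tool's x, y, z in degrees. A call has 1 to 8 rows; each row is the pose to reach, as a shift and turn from the pose commanded when the call began, along the tool's axes at that moment; what a row does not reach only later rows make up. A row lasts 1/10 s, in which the tool goes at most 50 mm and 8.59 degrees, less where a joint would pass 70% of its speed; a pose out of reach is approached as far as the arm can. A call with a gripper value outside its range is refused whole. The fingers move at their own pace and stop on an object; "force" is the grip in N (left out, the last holds). Time passes only in rows, so rows that repeat a pose let the fingers close. It gives the time, the measured TCP pose, the force and the opening at its end, in the units of the state.
- state(): the state, without advancing time (a new reading comes with each control period).
- imaging.grab_frame(name): name is "scene" or "top"; returns a dict with "img" (480x640x3 uint8, red, green, blue), "fx", "fy", "cx", "cy" (pixels), "R" (3x3) and "t" (3): a world point X has camera coordinates R X + t. Camera axes: x right, y down, z forward; pixel columns grow to the right and rows downward; lengths in mm; the calibration is good to about 2 mm. A picture is of the moment at which its call begins. There is no depth.
- finish_job(): hands the job in, once; it reports no verdict.
The state is a dict: "time": time; "q": joint angles; "joint_velocities": joint speeds; "effort": joint torques, N m; "tool_pos": TCP position; "eef_rot": TCP orientation; "contact_force": force on the tool from outside, world axes, zero at the start; "wrist_torque": the same for the moment, N m; "gripper_width": finger opening in mm.
Only numpy, scipy, OpenCV 4.12 (cv2) and the standard library are available. Lean on these libraries where they do the work, as an engineer would, in place of code of your own. Each camera call takes 0.05 s, during which the arm holds its last target.

## Working session

There is one attempt and no reset: what is moved stays moved. The work goes in short steps, Python scripts to look and compute and a tool call to move; the robot and the scene stay as the last step left them, time stands still between calls to the robot, and variables do not carry over. Pictures are saved under pics/ and viewed, and the job is handed in when it is done.

Besides the shell and the picture viewer there is one more tool, called after ">>>" as name([rows], argument=value, ...), one row to a line, values as JSON. servo_tool: Moves the arm, as the interface text tells. Its arguments: {"type":"object","properties":{"moves":{"type":"array","items":{"type":"array","items":{"type":"number"}}},"force":{"type":"number"}},"required":["moves"]}

```bash
ls; mkdir -p pics
python3 - <<'E'
from station import state, imaging
import cv2,numpy as np
for n in ["scene","top"]:
    f=imaging.grab_frame(n); cv2.imwrite(f"pics/{n}0.png",f["img"][:,:,::-1])
    print(n,f["fx"],f["fy"],f["cx"],f["cy"],np.round(f["R"],4).tolist(),np.round(f["t"],1).tolist())
print(state())
E
```

```text
pics
scene 438.22274446350497 438.22274446350497 312.34812303870564 237.1924730325325 [[0.5521, 0.8335, -0.0208], [0.5235, -0.366, -0.7694], [-0.6489, 0.4139, -0.6384]] [-349.5, -153.1, 1261.3]
top 586.6654727590258 586.6654727590258 326.28533124634566 235.3082345120255 [[0.0471, -0.9989, 0.0015], [-0.973, -0.0462, -0.2263], [0.2261, 0.0092, -0.9741]] [19.2, 626.5, 1269.0]
{'time': 0.1, 'q': array([ 1.06183076,  0.52195682, -0.03630978,  1.59992334,  0.02118585,
        1.0210966 , -0.11277543]), 'joint_velocities': array([ 0.00015616, -0.00171648, -0.00049666, -0.00273624, -0.0007604 ,
        0.00038868,  0.00049059]), 'effort': array([ 4.98964000e-03, -9.28481770e+01,  1.98450431e+00, -3.70527184e+01,
        1.81495043e-02,  5.31596321e-03, -1.14343586e-04]), 'tool_pos': array([ 265.33841793, -565.52163512,  194.391899  ]), 'eef_rot': array([-0.44145112,  1.97959348, -1.97764878]), 'contact_force': array([ 0.01495303, -0.15534046, -0.15837301]), 'wrist_torque': array([ 0.0207893 ,  0.00958409, -0.05025287]), 'gripper_width': 85.38390891437015}
```

View pics/scene0.png

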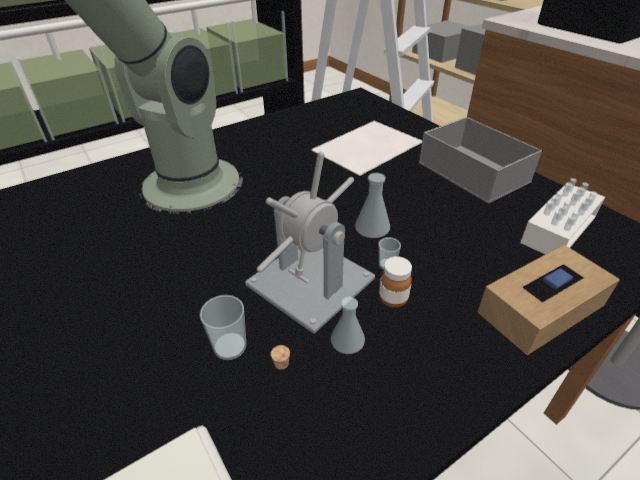

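View pics/top0.png

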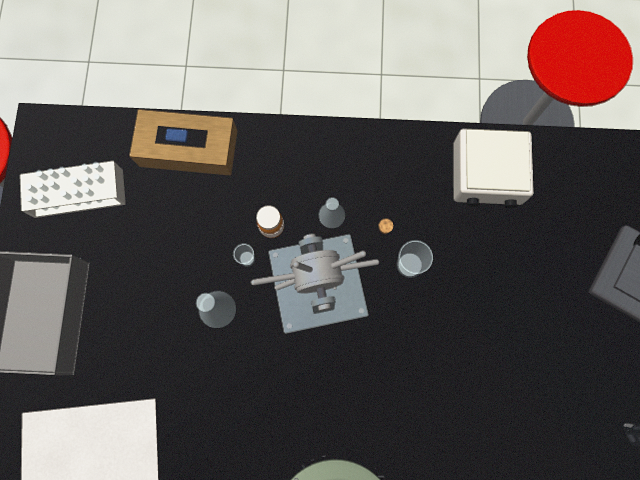

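The stem, with its small crossbar, points almost straight down (scene ≈(299,272)). The glassware stands round the plate, and the plate's centre in the top view is ≈(319,284). I'll zoom in for detail.

```bash
cat > h.py <<'E'
from station import state, imaging
import cv2,numpy as np
def ray(f,u,v):
    R=np.array(f["R"]);t=np.array(f["t"]);d=R.T@np.array([(u-f["cx"])/f["fx"],(v-f["cy"])/f["fy"],1]);return -R.T@t,d
def onz(f,u,v,z):
    c,d=ray(f,u,v);return c+d*(z-c[2])/d[2]
def onplane(f,u,v,p,n):
    c,d=ray(f,u,v);return c+d*((p-c)@n)/(d@n)
def proj(f,X):
    x=np.array(f["R"])@np.array(X,float)+np.array(f["t"]);return np.array([f["fx"]*x[0]/x[2]+f["cx"],f["fy"]*x[1]/x[2]+f["cy"]])
def crop(f,x0,y0,w,h,s,name):
    c=f["img"][y0:y0+h,x0:x0+w,::-1];cv2.imwrite(name,cv2.resize(c,None,fx=s,fy=s,interpolation=cv2.INTER_CUBIC))
E
python3 - <<'E'
from h import *
f=imaging.grab_frame("scene");crop(f,200,145,200,150,4,"pics/s1.png")
crop(f,195,225,225,160,3.5,"pics/s2.png")
f=imaging.grab_frame("top");crop(f,190,190,250,150,3.2,"pics/t1.png")
hsv=cv2.cvtColor(f["img"],cv2.COLOR_RGB2HSV);print(hsv[320,300],hsv[250,280],hsv[320,240])
E
```

```text
[101  34 159] [ 99  37 166] [124  40  45]
```

View pics/s1.png

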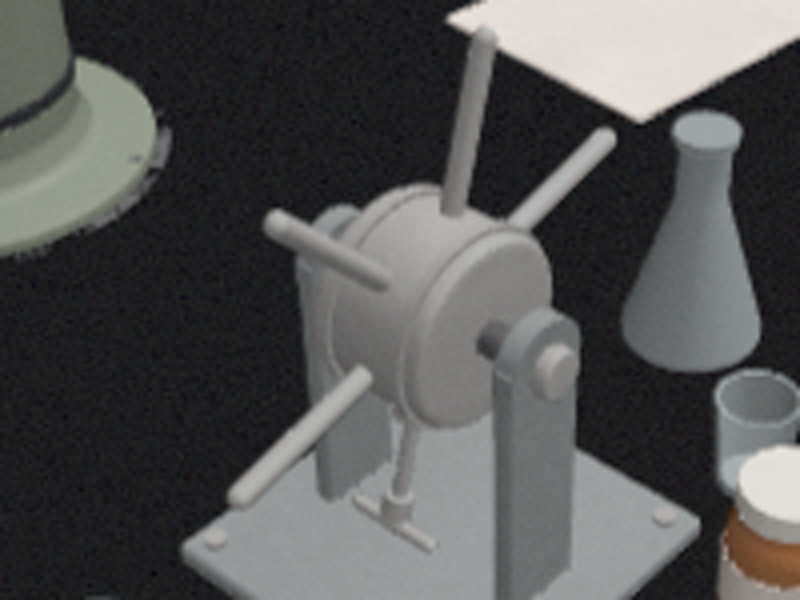

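View pics/t1.png

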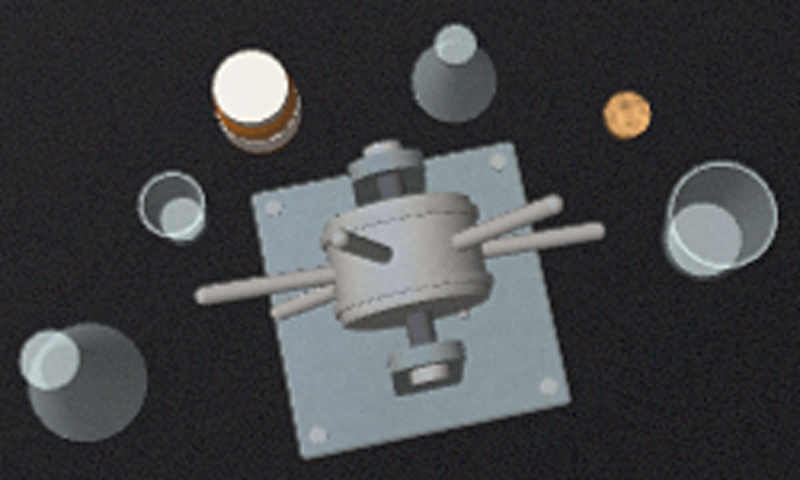

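View pics/s2.png

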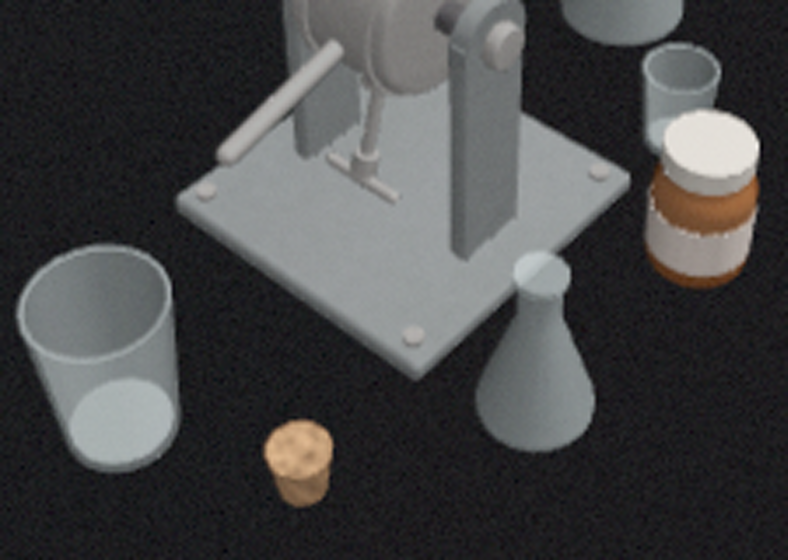

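```bash
cat >> h.py <<'E'
def load():
    d=np.load("stand.npz");return d["c"],d["ex"],d["ey"]
E
python3 - <<'E'
from h import *
f=imaging.grab_frame("top");s=imaging.grab_frame("scene")
px=[(252,195),(513,143),(570,402),(303,459)]
P=np.array([onz(f,190+a/3.2,190+b/3.2,14) for a,b in px])
# scene corners: left, front, right (s2)
Q=[onz(s,195+a/3.5,225+b/3.5,14) for a,b in [(178,202),(417,370),(630,180)]]
print("top corners",P.round(1).tolist());print("scene",np.round(Q,1).tolist())
ex=((P[0]-P[3])+(P[1]-P[2]));ex[2]=0;ex/=np.linalg.norm(ex);ey=np.array([-ex[1],ex[0],0])
c=P.mean(0);c[2]=165
print(c,ex,ey,"yaw",np.degrees(np.arctan2(ex[1],ex[0])))
np.savez("stand.npz",c=c,ex=ex,ey=ey)
def ang(u,v,F,lbl):
    X=onplane(F,u,v,c,ex)-c; y=X@ey;z=X[2]
    print(lbl,round(y,1),round(z,1),"ang",round(np.degrees(np.arctan2(-y,z))%360,1),round(np.hypot(y,z),1))
S=lambda a,b:(200+a/4,145+b/4)
ang(*S(482,40),s,"up");ang(*S(605,142),s,"right");ang(*S(277,222),s,"left");ang(*S(242,494),s,"lowleft");ang(*S(395,518),s,"stembar")
T=lambda a,b:(190+a/3.2,190+b/3.2)
# not well conditioned but y usable
for n,a,b,z in [("fl",40,360,145),("bl",722,215,100),("bs",172,205,60),("rj",252,87,90),("fs",456,45,105),("st",628,108,30)]:
    X=onz(f,*T(a,b),z);d=X-c;print(n,X.round(),"stand",round(d@ex),round(d@ey))
E
```

```text
top corners [[593.9, 183.8, 14.0], [642.6, -7.9, 14.0], [452.4, -56.4, 14.0], [402.7, 133.9, 14.0]]
scene [[459.8, -54.5, 14.0], [647.7, -5.3, 14.0], [601.0, 182.4, 14.0]]
[522.89182927  63.34425861 165.        ] [0.96830217 0.24978172 0.        ] [-0.24978172  0.96830217  0.        ] yaw 14.464596013401096
up 42.9 126.3 ang 341.2 133.4
right 137.7 26.7 ang 281.0 140.3
left -87.5 96.5 ang 42.2 130.2
lowleft -124.4 -33.7 ang 105.1 128.9
stembar -28.6 -120.3 ang 166.6 123.7
fl [451. 301. 145.] stand -10 248
bl [ 578. -152.  100.] stand 0 -222
bs [575. 235.  60.] stand 93 154
rj [657. 181.  90.] stand 159 81
fs [690.  38. 105.] stand 156 -66
st [669. -91.  30.] stand 103 -187
```

Run:
```python
from h import *
from scipy.spatial.transform import Rotation as R
c,ex,ey=load()
s=imaging.grab_frame("scene")
Q=np.array([onz(s,195+a/3.5,225+b/3.5,14) for a,b in [(178,202),(417,370),(630,180)]])
cs=(Q[0]+Q[2])/2;cs[2]=165
e=Q[1]-Q[0];e/=np.linalg.norm(e);g=(Q[2]-Q[1]);g/=np.linalg.norm(g)
print("scene c",cs,"yaw",np.degrees(np.arctan2(e[1],e[0])),np.degrees(np.arctan2(-g[0],g[1])))
S=lambda a,b:(200+a/4,145+b/4)
for lb,p in dict(up=(482,40),right=(605,142),left=(277,222),low=(242,494),stem=(395,518)).items():
    X=onplane(s,*S(*p),cs,ex)-cs;y=X@ey;z=X[2];print(lb,round(np.degrees(np.arctan2(-y,z))%360,1),round(np.hypot(y,z),1))
print(R.from_rotvec(state()["eef_rot"]).as_matrix().round(3))
c=(c+cs)/2;np.savez("stand.npz",c=c,ex=ex,ey=ey,cs=cs);print(c)
```

```text
scene c [530.38837114  63.97084508 165.        ] yaw 14.670365070854494 13.963911000348068
up 344.9 137.3
right 285.0 133.6
left 41.9 138.6
low 100.9 131.2
stem 162.6 115.4
[[-0.905 -0.     0.425]
 [-0.425  0.    -0.905]
 [ 0.    -1.    -0.   ]]
[526.64010021  63.65755184 165.        ]
```

The wheel angle is about 163°, so I'll turn it by about -163°, moving the top spokes toward stand +y. First I raise, close the fingers and travel.

>>> servo_tool([
  [1,0,-45,0,0,0,0],
  [1,0,-95,0,0,0,0],
  [1,0,-145,0,0,0,0],
  [1,0,-186,0,0,5,0],
  [1,-40,-186,-28,0,10.7,0],
  [1,-80,-186,-56,0,10.7,0],
  [1,-120,-186,-84,0,10.7,0],
  [1,-160,-186,-112,0,10.7,0],
], force=30)

```text
time: 1.15
tool_pos: [363.3, -394.6, 381.0]
eef_rot: [-0.264, 2.087, -2.088]
contact_force: [1.3, 0.1, -0.3]
gripper_width: 0.2
```

```bash
cat >> h.py <<'E'
def where():
    from scipy.spatial.transform import Rotation as R
    c,ex,ey=load();s=state();p=s["tool_pos"];M=R.from_rotvec(s["eef_rot"]).as_matrix();d=p-c
    print("t",round(s["time"],2),"p",p.round(1),"stand x,y",round(d@ex,1),round(d@ey,1),"F",s["contact_force"].round(1),"w",round(s["gripper_width"],1))
    print("to axle x0,y0 in tool:",(M.T@(c-p)).round(1),"tool y.z",M[2,1].round(3),"align",round(M[:,0]@ex,3),round(M[:,2]@ey,3))
E
python3 -c "
from h import *;where()"
```

```text
t 1.15 p [ 363.3 -394.6  381. ] stand x,y -272.6 -402.9 F [ 1.3  0.1 -0.3] w 0.2
to axle x0,y0 in tool: [-272.3  215.9 -403.1] tool y.z -1.0 align -1.0 -1.0
```

>>> servo_tool([
  [1,-34,0,-35,0,0,0],
  [1,-68,0,-70,0,0,0],
  [1,-102,0,-105,0,0,0],
  [1,-136,0,-140,0,0,0],
  [1,-170,0,-175,0,0,0],
  [1,-204,0,-210,0,0,0],
  [1,-238,0,-245,0,0,0],
  [1,-272,0,-278,0,0,0],
])

```text
time: 1.95
tool_pos: [557.5, -57.4, 381.2]
eef_rot: [-0.264, 2.087, -2.087]
contact_force: [0.6, -1.2, -0.5]
gripper_width: 0.3
```

```bash
python3 -c "
from h import *;where()
f=imaging.grab_frame('scene');crop(f,160,60,280,210,2.8,'pics/a1.png')"
```

```text
t 1.95 p [557.5 -57.4 381.2] stand x,y -0.4 -124.9 F [ 0.6 -1.2 -0.5] w 0.3
to axle x0,y0 in tool: [  -0.3  216.1 -125. ] tool y.z -1.0 align -1.0 -1.0
```

View pics/a1.png

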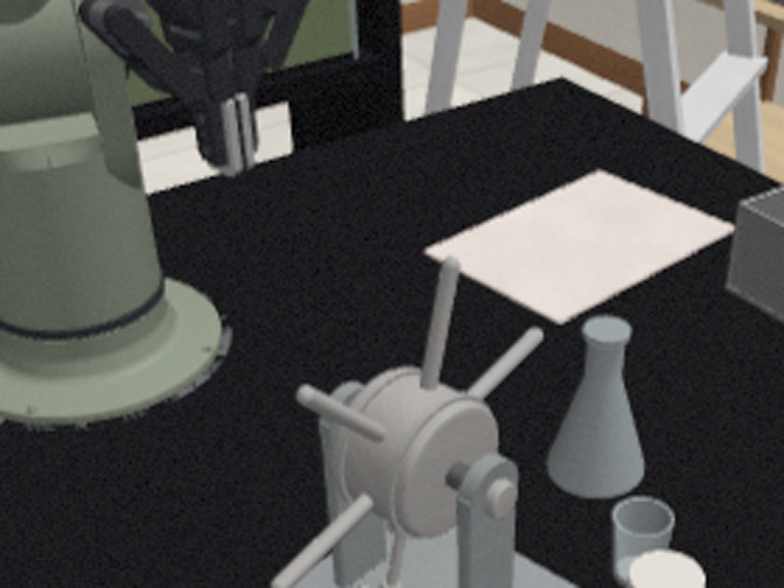

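>>> servo_tool([
  [1,0,40,0,0,0,0],
  [1,0,80,0,0,0,0],
  [1,0,115,0,0,0,0],
  [1,0,140,0,0,0,0],
  [1,0,140,0,0,0,0],
  [1,0,138,-12,0,0,0],
  [1,0,136,-24,0,0,0],
  [1,0,134,-36,0,0,0],
])

```text
time: 2.8
tool_pos: [548.2, -23.0, 248.5]
eef_rot: [-0.263, 2.086, -2.086]
contact_force: [0.5, -0.1, -0.2]
gripper_width: -0.1
```

```bash
python3 -c "
from h import *;where()
f=imaging.grab_frame('scene');crop(f,160,60,280,210,2.8,'pics/a2.png')"
```

```text
t 2.8 p [548.2 -23.  248.5] stand x,y -0.8 -89.2 F [ 0.5 -0.1 -0.2] w -0.1
to axle x0,y0 in tool: [ -0.6  83.5 -89.3] tool y.z -1.0 align -1.0 -1.0
```

View pics/a2.png

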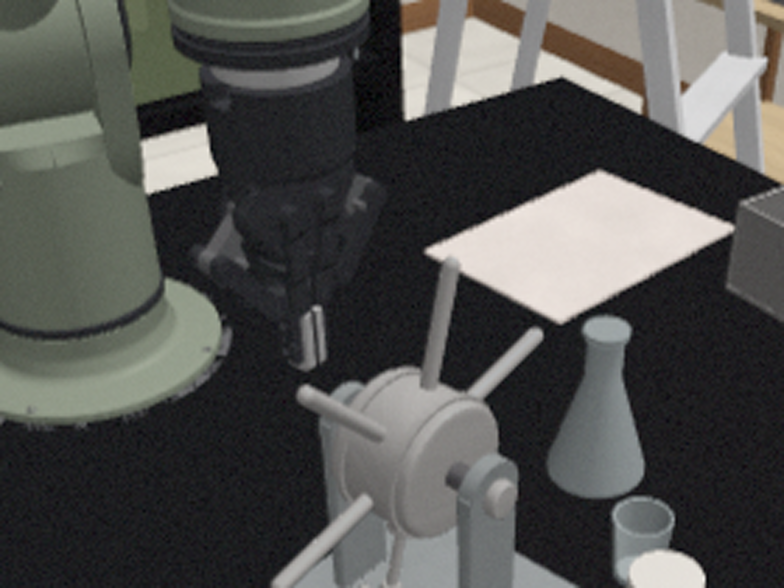

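```bash
python3 -c "
from h import *
c,ex,ey=load();d=np.load('stand.npz')
f=imaging.grab_frame('scene');t=imaging.grab_frame('top');crop(t,230,160,200,150,4,'pics/t2.png')
print(proj(f,state()['tool_pos']),proj(t,state()['tool_pos']))
for C in (c,d['cs']):
  for a in (43,343,283,103):
    X=C+140*(-np.sin(np.radians(a))*ey+np.cos(np.radians(a))*np.array([0,0,1])); print(a,X.round(),proj(f,X),((proj(f,X)-[160,60])*2.8).round(),((proj(t,X)-[230,160])*4).round())
"
```

```text
[269.86693003 208.44142273] [361.28849073 254.79822655]
43 [550. -29. 267.] [266.71332468 200.66912308] [299. 394.] [539. 367.]
343 [516. 103. 299.] [321.07829972 152.40960185] [451. 259.] [258. 412.]
283 [493. 196. 196.] [352.16883517 179.51837382] [538. 335.] [ 84. 486.]
103 [561. -68. 134.] [256.59495282 272.27021387] [270. 594.] [597. 401.]
43 [554. -28. 267.] [267.98744303 201.67801441] [302. 397.] [539. 359.]
343 [520. 104. 299.] [322.42070316 153.20154111] [455. 261.] [258. 404.]
283 [496. 196. 196.] [353.41257075 180.27466432] [542. 337.] [ 84. 479.]
103 [564. -68. 134.] [257.73747991 273.4094775 ] [274. 598.] [596. 394.]
```

View pics/t2.png

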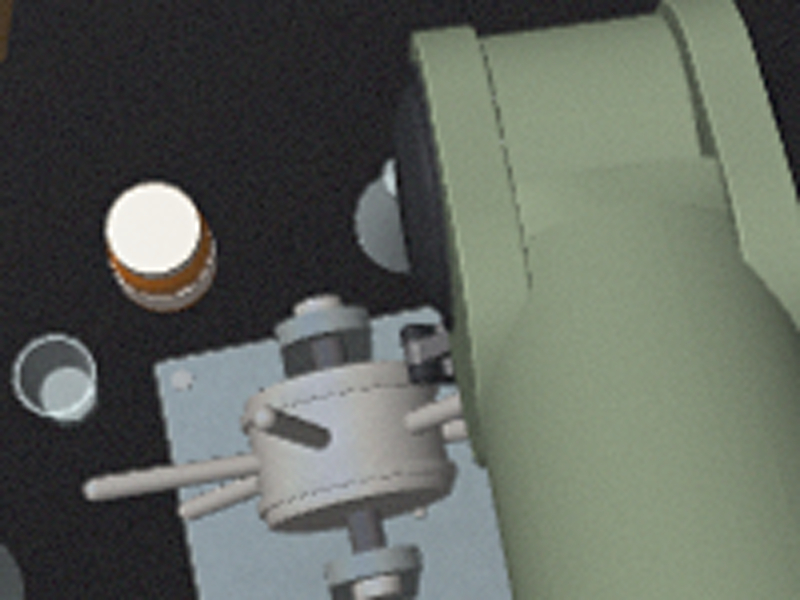

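```bash
python3 -c "
from h import *
f=imaging.grab_frame('scene');g=dict(f);g['img']=np.clip(f['img'].astype(float)*3,0,255).astype(np.uint8);crop(g,215,110,130,100,6,'pics/a3.png')
c,ex,ey=load()
"
```

```text
(no output)
```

View pics/a3.png

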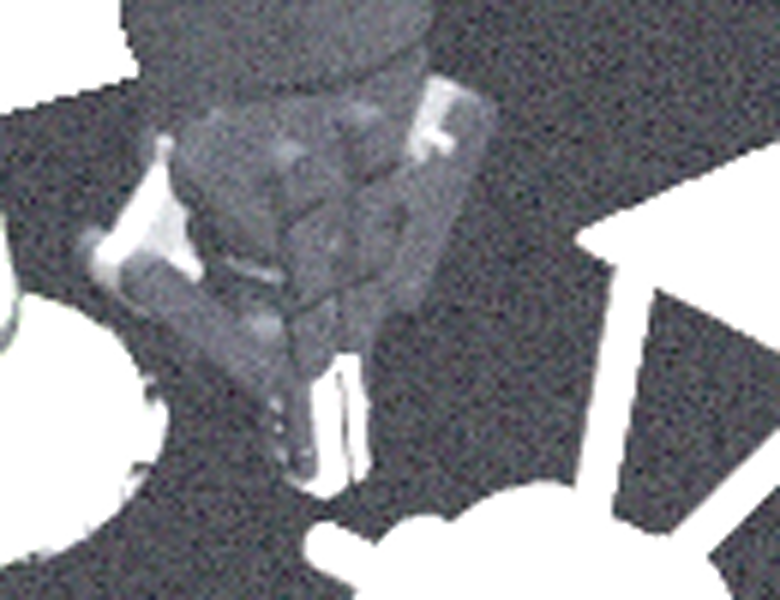

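```bash
python3 -c "
from h import *
from scipy.spatial.transform import Rotation as R
f=imaging.grab_frame('scene');t=imaging.grab_frame('top')
X=np.array([557.5,-57.4,381.2]);print('a1 pred',proj(f,X),'seen 244.6,121.4')
s=state();p=s['tool_pos'];M=R.from_rotvec(s['eef_rot']).as_matrix();print(s['time'],p)
for k in (0,10,20,30,40,54,73): print(k,proj(f,p-M[:,1]*k),proj(t,p-M[:,1]*k))
c,d=ray(f,270,192);
for z in (248,260,270,280,290): print(z,onz(f,270,192,z).round())
"
```

```text
a1 pred [244.8040512  144.64168548] seen 244.6,121.4
3.1 [547.97639636 -24.91649458 247.08798585]
0 [269.06349362 209.12625794] [362.05356881 254.98110888]
10 [268.56118416 204.26897564] [362.36513642 253.98797995]
20 [268.05003032 199.32616907] [362.68206402 252.97776594]
30 [267.52979643 194.29555938] [363.00449111 251.95002214]
40 [267.00023839 189.17478602] [363.33256211 250.90428829]
54 [266.24270919 181.84955442] [363.80162891 249.40912709]
73 [265.18330411 171.60521312] [364.45715258 247.31963028]
248 [505.   1. 248.]
260 [521.  -7. 260.]
270 [535. -14. 270.]
280 [548. -20. 280.]
290 [562. -27. 290.]
```

```bash
python3 -c "
from h import *
c,ex,ey=load()
f=imaging.grab_frame('scene');t=imaging.grab_frame('top')
g=dict(t);g['img']=np.clip(t['img'].astype(float)*3,0,255).astype(np.uint8);crop(g,310,215,70,60,10,'pics/t3.png')
p=state()['tool_pos']
for uv in [(297,125),(297,130),(295,140)]:
  for vw in [(331,244),(331,249),(333,254)]:
    c1,d1=ray(f,*uv);c2,d2=ray(t,*vw)
    A=np.c_[d1,-d2];l=np.linalg.lstsq(A,c2-c1,rcond=None)[0];X=c1+d1*l[0];Y=c2+d2*l[1];m=(X+Y)/2-p
    print(uv,vw,((X+Y)/2).round(),'gap',round(np.linalg.norm(X-Y)),'rel stand',(m@ex).round(),(m@ey).round(),m[2].round())
"
```

```text
(297, 125) (331, 244) [540.  39. 378.] gap 5 rel stand 8.0 64.0 131.0
(297, 125) (331, 249) [533.  41. 374.] gap 10 rel stand 2.0 67.0 127.0
(297, 125) (333, 254) [527.  40. 371.] gap 17 rel stand -4.0 68.0 124.0
(297, 130) (331, 244) [541.  39. 370.] gap 4 rel stand 10.0 63.0 123.0
(297, 130) (331, 249) [534.  40. 366.] gap 8 rel stand 3.0 67.0 119.0
(297, 130) (333, 254) [528.  40. 363.] gap 16 rel stand -3.0 68.0 117.0
(295, 140) (331, 244) [543.  36. 355.] gap 2 rel stand 11.0 60.0 108.0
(295, 140) (331, 249) [536.  38. 351.] gap 3 rel stand 4.0 64.0 104.0
(295, 140) (333, 254) [530.  37. 348.] gap 10 rel stand -2.0 65.0 101.0
```

View pics/t3.png

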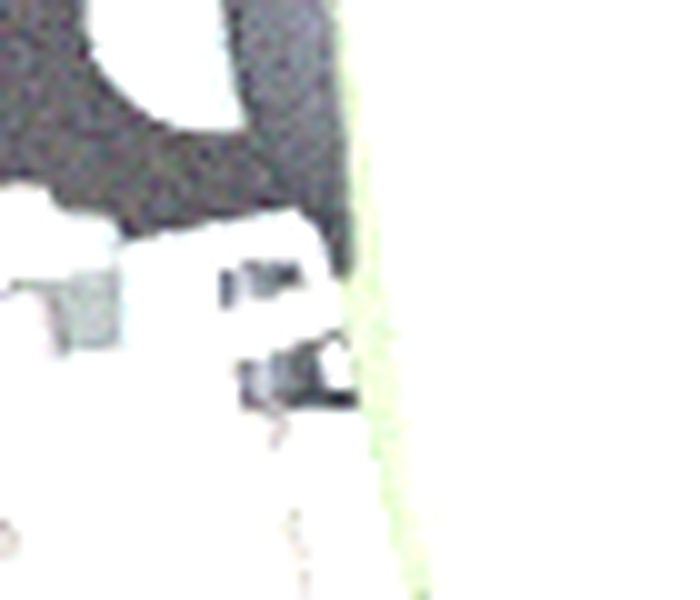

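The fingertip shows at scene pixel (270,192), but the reported TCP projects to (269,209). The spoke is also untouched, so the real tip sits about 33 mm above the reported TCP. I'll back off, go lower and push again, allowing for that.

>>> servo_tool([
  [1,0,0,20,0,0,0],
  [1,0,0,40,0,0,0],
  [1,0,17,40,0,0,0],
  [1,0,35,40,0,0,0],
  [1,0,35,40,0,0,0],
  [1,0,35,28,0,0,0],
  [1,0,35,16,0,0,0],
  [1,0,35,4,0,0,0],
])

```text
time: 4.0
tool_pos: [549.4, -27.7, 213.2]
eef_rot: [-0.262, 2.085, -2.087]
contact_force: [2.1, -4.4, 3.7]
gripper_width: 0.1
```

```bash
python3 -c "
from h import *;where()
f=imaging.grab_frame('scene');crop(f,160,60,280,210,2.8,'pics/a4.png')"
```

```text
t 4.0 p [549.4 -27.7 213.2] stand x,y -0.8 -94.1 F [ 2.1 -4.4  3.7] w 0.1
to axle x0,y0 in tool: [ -0.7  48.1 -94.2] tool y.z -1.0 align -1.0 -1.0
```

View pics/a4.png

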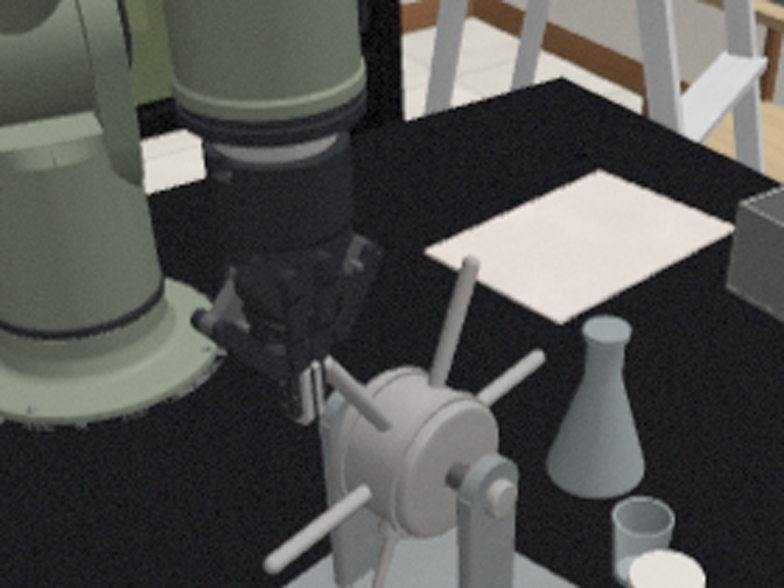

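Contact is made and the spoke is moving. I'll follow the arc.

>>> servo_tool([
  [1,0,-6,-15,0,0,0],
  [1,0,-11,-30,0,0,0],
  [1,0,-16,-45,0,0,0],
  [1,0,-20,-60,0,0,0],
  [1,0,-22,-75,0,0,0],
  [1,0,-23,-92,0,0,0],
  [1,0,-22,-109,0,0,0],
  [1,0,-19,-125,0,0,0],
])

```text
time: 4.85
tool_pos: [517.2, 94.0, 231.0]
eef_rot: [-0.265, 2.087, -2.087]
contact_force: [0.8, -3.2, -0.3]
gripper_width: -0.0
```

```bash
python3 -c "
from h import *;where()
f=imaging.grab_frame('scene');crop(f,160,60,280,210,2.8,'pics/a5.png')"
```

```text
t 4.85 p [517.2  94.  231. ] stand x,y -1.5 31.7 F [ 0.8 -3.2 -0.3] w -0.0
to axle x0,y0 in tool: [-1.5 66.  31.7] tool y.z -1.0 align -1.0 -1.0
```

View pics/a5.png

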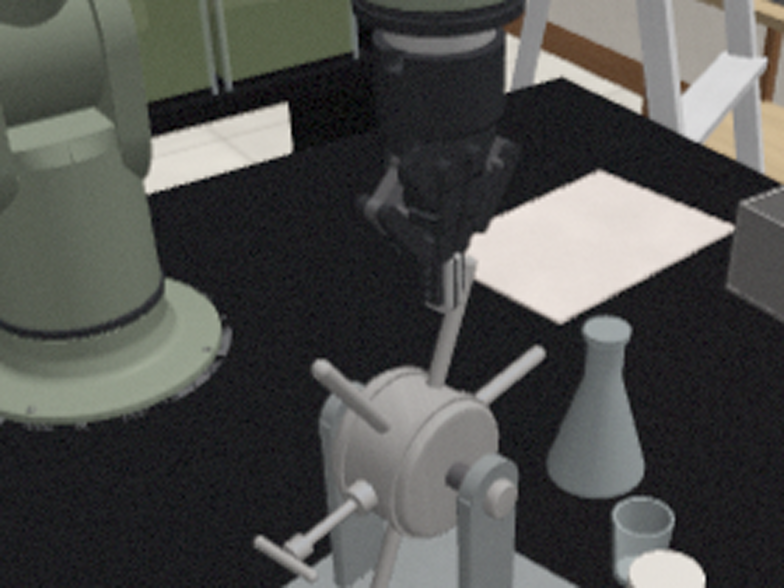

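>>> servo_tool([
  [1,0,4,-10,0,0,0],
  [1,0,9,-20,0,0,0],
  [1,0,16,-30,0,0,0],
  [1,0,16,-30,0,0,0],
  [1,0,-20,-28,0,0,0],
  [1,0,-60,-28,0,0,0],
  [1,0,-100,-28,0,0,0],
  [1,0,-120,-28,0,0,0],
])

```text
time: 5.7
tool_pos: [511.4, 119.9, 354.1]
eef_rot: [-0.26, 2.087, -2.085]
contact_force: [-1.7, 0.3, -0.2]
gripper_width: 0.0
```

```bash
python3 -c "
from h import *;where()
f=imaging.grab_frame('scene');crop(f,200,120,160,120,5,'pics/a6.png')"
```

```text
t 5.7 p [511.4 119.9 354.1] stand x,y -0.7 58.2 F [-1.7  0.3 -0.2] w 0.0
to axle x0,y0 in tool: [-1.000e-01  1.891e+02  5.830e+01] tool y.z -1.0 align -1.0 -1.0
```

View pics/a6.png

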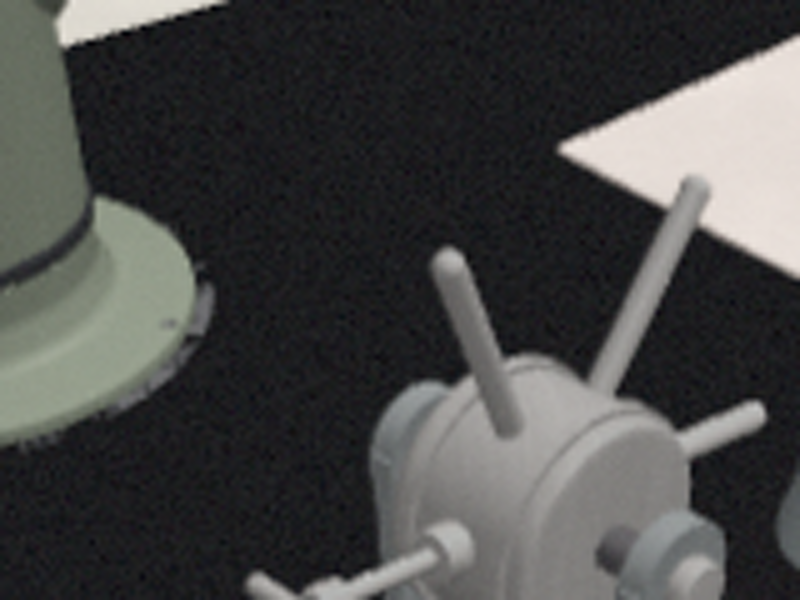

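```bash
cat >> h.py <<'E'
def ang(F,u,v,r=0):
    d=np.load("stand.npz");cs=d["cs"];ex=d["ex"];ey=d["ey"]
    X=onplane(F,u,v,cs,ex)-cs;y=X@ey;z=X[2];return round(np.degrees(np.arctan2(-y,z))%360,1),round(np.hypot(y,z),1),round(y,1),round(z,1)
E
python3 -c "
from h import *
f=imaging.grab_frame('scene')
for a,b in [(449,258),(695,186),(755,412)]: print(ang(f,200+a/5,120+b/5))
"
```

```text
(np.float64(17.2), np.float64(140.9), np.float64(-41.7), np.float64(134.5))
(np.float64(320.2), np.float64(137.4), np.float64(88.0), np.float64(105.6))
(np.float64(260.9), np.float64(133.1), np.float64(131.5), np.float64(-20.9))
```

>>> servo_tool([
  [1,0,0,40,0,0,0],
  [1,0,0,80,0,0,0],
  [1,0,0,115,0,0,0],
  [1,0,0,129,0,0,0],
  [1,0,40,129,0,0,0],
  [1,0,80,129,0,0,0],
  [1,0,112,129,0,0,0],
  [1,0,122,129,0,0,0],
])

```text
time: 6.6
tool_pos: [541.0, -5.0, 225.5]
eef_rot: [-0.27, 2.09, -2.088]
contact_force: [-0.6, 0.3, 0.4]
gripper_width: -0.2
```

```bash
python3 -c "
from h import *;where()
f=imaging.grab_frame('scene');crop(f,160,60,280,210,2.8,'pics/a7.png')"
```

```text
t 6.6 p [541.   -5.  225.5] stand x,y -3.2 -70.1 F [-0.6  0.3  0.4] w -0.2
to axle x0,y0 in tool: [ -3.5  60.6 -70. ] tool y.z -1.0 align -1.0 -1.0
```

View pics/a7.png

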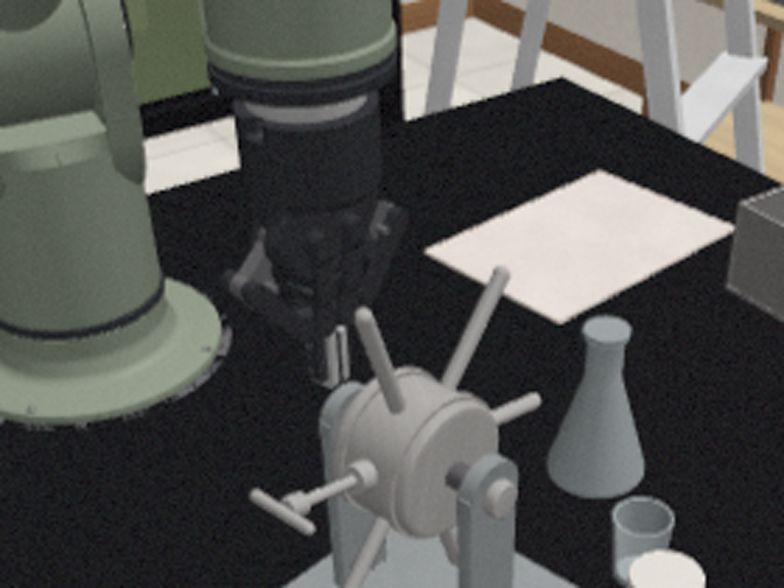

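>>> servo_tool([
  [1,-2,-2,-16,0,0,0],
  [1,-3,-4,-33,0,0,0],
  [1,-3,-5,-50,0,0,0],
  [1,-3,-4,-68,0,0,0],
  [1,-3,-3,-86,0,0,0],
  [1,-3,-1,-102,0,0,0],
  [1,-3,6,-118,0,0,0],
  [1,-3,15,-132,0,0,0],
])

```text
time: 7.45
tool_pos: [513.6, 124.3, 215.4]
eef_rot: [-0.262, 2.086, -2.086]
contact_force: [0.9, -2.2, 0.9]
gripper_width: 0.2
```

```bash
python3 -c "
from h import *;where()
f=imaging.grab_frame('scene');crop(f,180,80,200,150,4,'pics/a8.png')"
```

```text
t 7.45 p [513.6 124.3 215.4] stand x,y 2.5 62.0 F [ 0.9 -2.2  0.9] w 0.2
to axle x0,y0 in tool: [ 2.6 50.5 62. ] tool y.z -1.0 align -1.0 -1.0
```

View pics/a8.png

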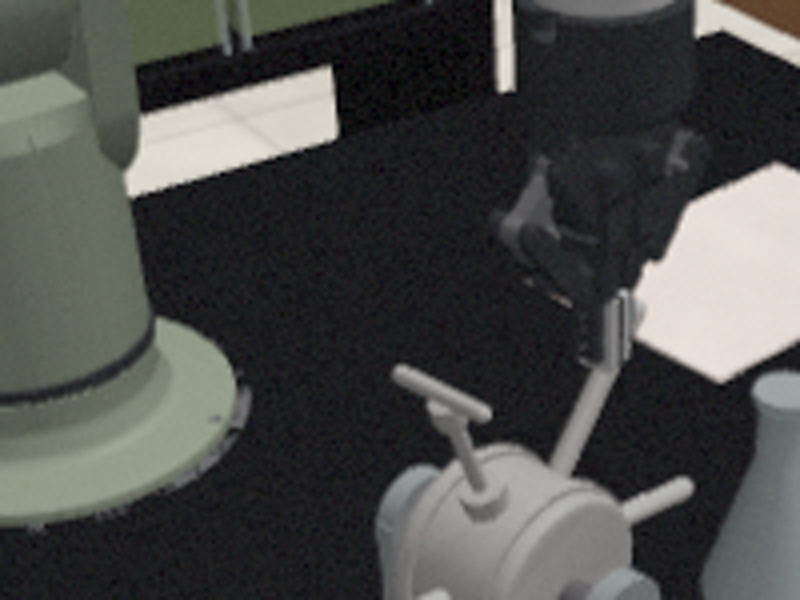

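>>> servo_tool([
  [1,2,6,-6,0,0,0],
  [1,2,13,-11,0,0,0],
  [1,2,13,-11,0,0,0],
])

```text
time: 7.8
tool_pos: [508.0, 133.8, 200.5]
eef_rot: [-0.265, 2.087, -2.087]
contact_force: [-0.1, 0.1, -0.5]
gripper_width: 0.0
```

```bash
python3 -c "
from h import *;where()
f=imaging.grab_frame('scene');crop(f,240,130,120,90,6.5,'pics/a9.png')
f=imaging.grab_frame('top');crop(f,250,190,160,120,5,'pics/t9.png')"
```

```text
t 7.8 p [508.  133.8 200.5] stand x,y -0.6 72.6 F [-0.1  0.1 -0.5] w 0.0
to axle x0,y0 in tool: [-0.6 35.5 72.6] tool y.z -1.0 align -1.0 -1.0
```

View pics/a9.png

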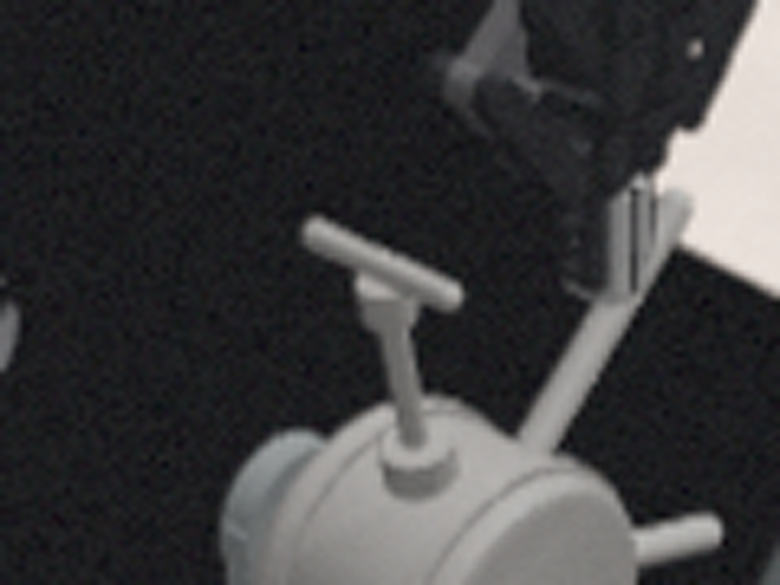

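View pics/t9.png

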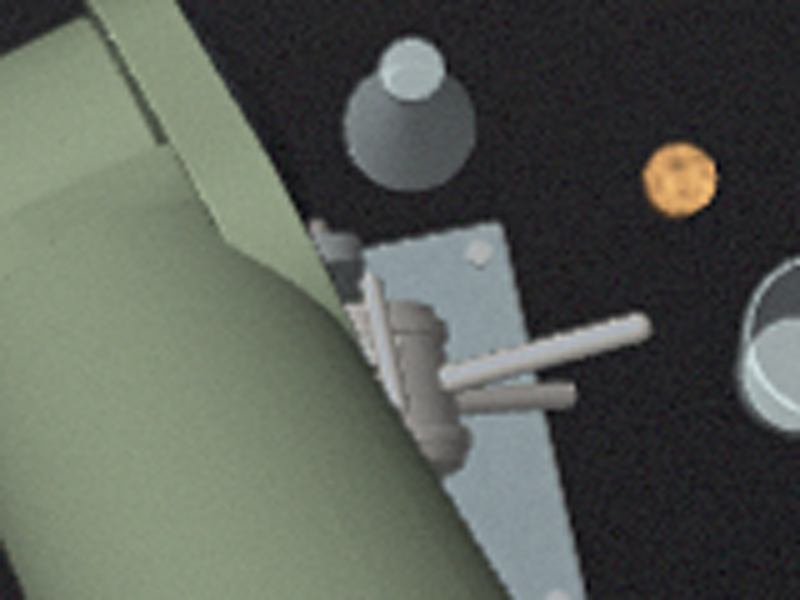

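```bash
python3 -c "
from h import *
f=imaging.grab_frame('scene')
print('bar',ang(f,240+382/6.5,130+260/6.5),'spokeR',ang(f,240+680/6.5,130+203/6.5),'low',ang(f,240+710/6.5,130+530/6.5))
"
```

```text
bar (np.float64(9.1), np.float64(129.4), np.float64(-20.4), np.float64(127.8)) spokeR (np.float64(310.3), np.float64(138.2), np.float64(105.4), np.float64(89.3)) low (np.float64(251.6), np.float64(133.4), np.float64(126.6), np.float64(-42.1))
```

>>> servo_tool([
  [1,0,6,-4,0,0,0],
  [1,0,12,-8,0,0,0],
  [1,0,12,-8,0,0,0],
  [1,0,12,-8,0,0,0],
])

```text
time: 8.35
tool_pos: [505.9, 141.4, 188.6]
eef_rot: [-0.266, 2.087, -2.087]
contact_force: [0.0, 0.2, -0.2]
gripper_width: -0.0
```

```bash
python3 -c "
from h import *;where()
f=imaging.grab_frame('scene');crop(f,240,130,120,90,6.5,'pics/a10.png')"
```

```text
t 8.35 p [505.9 141.4 188.6] stand x,y -0.6 80.4 F [ 0.   0.2 -0.2] w -0.0
to axle x0,y0 in tool: [-0.7 23.6 80.4] tool y.z -1.0 align -1.0 -1.0
```

View pics/a10.png

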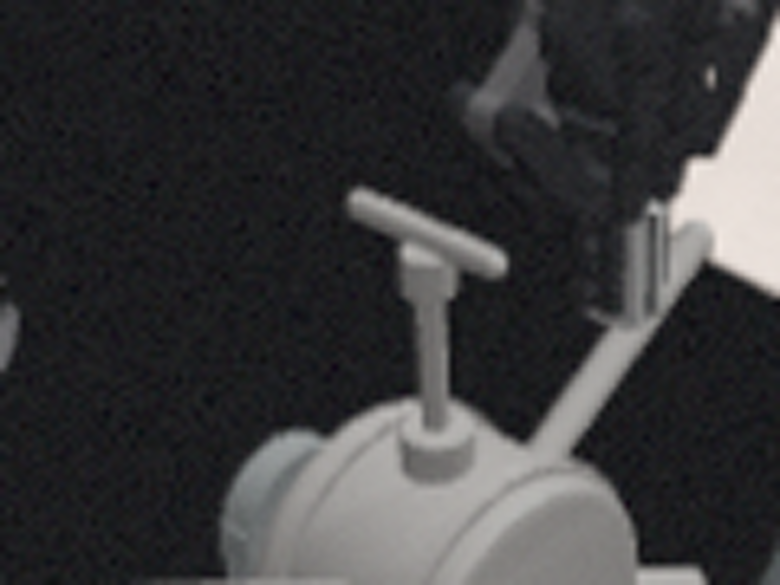

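>>> servo_tool([
  [1,0,-30,0,0,0,0],
  [1,0,-70,0,0,0,0],
  [1,0,-110,0,0,0,0],
  [1,0,-150,0,0,0,0],
  [1,30,-150,-35,0,0,0],
  [1,60,-150,-70,0,0,0],
  [1,80,-150,-110,0,0,0],
  [1,90,-150,-150,0,0,0],
])

```text
time: 9.2
tool_pos: [379.9, 264.7, 339.6]
eef_rot: [-0.263, 2.087, -2.087]
contact_force: [1.7, 1.0, -0.3]
gripper_width: 0.3
```

```bash
python3 -c "
from h import *;where()
f=imaging.grab_frame('scene');crop(f,220,130,160,120,5,'pics/a11.png')
f=imaging.grab_frame('top');crop(f,250,190,160,120,5,'pics/t11.png')"
```

```text
t 9.2 p [379.9 264.7 339.6] stand x,y -91.9 231.3 F [ 1.7  1.  -0.3] w 0.3
to axle x0,y0 in tool: [-91.9 174.8 231.2] tool y.z -1.0 align -1.0 -1.0
```

View pics/a11.png

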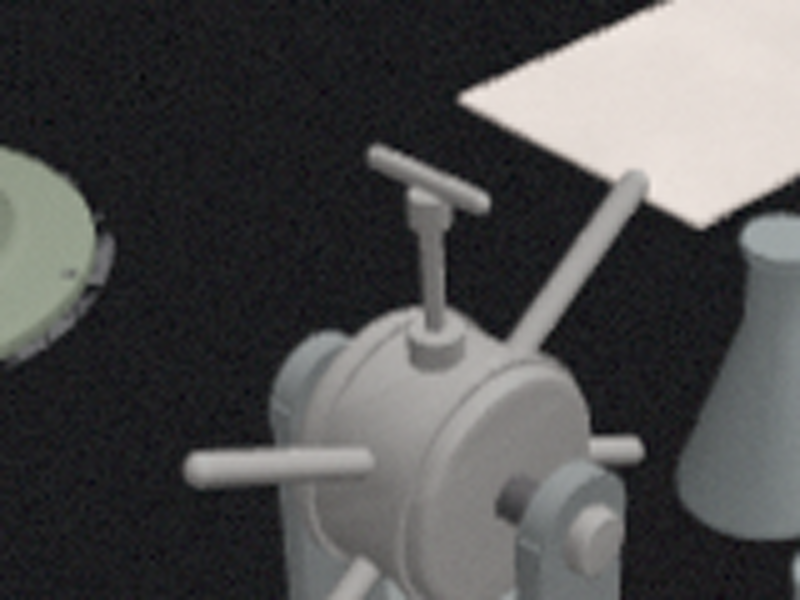

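View pics/t11.png

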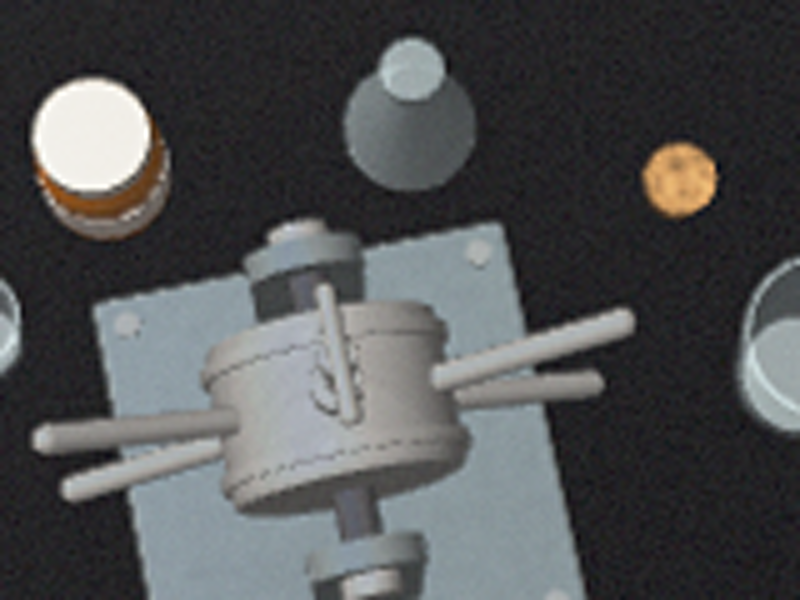

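```bash
python3 -c "
from h import *
d=np.load('stand.npz');c,cs,ex,ey=d['c'],d['cs'],d['ex'],d['ey'];Z=np.array([0,0,1.])
s=imaging.grab_frame('scene');t=imaging.grab_frame('top')
S=lambda a,b:(220+a/5,130+b/5);T=lambda a,b:(250+a/5,190+b/5)
# scene
print('scene bar',ang(s,*S(430,178)),'sp300',ang(s,*S(632,188)),'sp60',ang(s,*S(197,470)),'sp240',ang(s,*S(632,450)))
# axle end cap faces, at x=+80 (center)
Pc=onz(s,*S(598,542),165);print('scene axle end rel cs',(Pc-cs)@ex,(Pc-cs)@ey)
for p,z in [((300,226),165),((370,590),165)]:
  P=onz(t,*T(*p),z);print('top axle',(P-c)@ex,(P-c)@ey)
B=onz(t,*T(338,352),165+124);print('top bar y',(B-c)@ex,(B-c)@ey)
for n,p,z in [('l hi',(47,438),70),('l lo',(75,488),-70),('r hi',(622,322),70),('r lo',(595,383),-70)]:
  P=onz(t,*T(*p),165+z);print(n,((P-c)@ex).round(1),((P-c)@ey).round(1))
"
```

```text
scene bar (np.float64(1.0), np.float64(128.2), np.float64(-2.2), np.float64(128.2)) sp300 (np.float64(303.0), np.float64(133.1), np.float64(111.6), np.float64(72.5)) sp60 (np.float64(59.6), np.float64(137.9), np.float64(-118.9), np.float64(69.9)) sp240 (np.float64(243.1), np.float64(132.0), np.float64(117.7), np.float64(-59.7))
scene axle end rel cs 72.45741054333865 4.269990060741243
top axle 77.56722591970868 -0.6392428114481667
top axle -79.45699199627046 1.580184059867733
top bar y -2.099933848785662 -2.4199404655284846
l hi -2.4 115.2
l lo -1.9 118.2
r hi -3.1 -116.6
r lo -2.8 -116.1
```

The stem measures about 1.5° short of vertical: 1.3° in the top view and about 1 to 2° in the scene view. There's plenty of time, so I'll return along the same path and nudge the spoke 3 mm further.

>>> servo_tool([
  [1,-10,0,40,0,0,0],
  [1,-30,0,80,0,0,0],
  [1,-60,0,115,0,0,0],
  [1,-90,0,148,0,0,0],
  [1,-90,40,148,0,0,0],
  [1,-90,80,148,0,0,0],
  [1,-90,115,148,0,0,0],
  [1,-90,140,148,0,0,0],
])

```text
time: 10.2
tool_pos: [505.3, 141.4, 196.6]
eef_rot: [-0.265, 2.088, -2.09]
contact_force: [0.5, 0.5, 0.1]
gripper_width: -0.0
```

>>> servo_tool([
  [1,0,6,0,0,0,0],
  [1,0,10,0,0,0,0],
  [1,0,13,0,0,0,0],
  [1,0,13,0,0,0,0],
  [1,0,-20,0,0,0,0],
  [1,0,-60,0,0,0,0],
  [1,0,-100,0,0,0,0],
  [1,0,-140,0,0,0,0],
])

```text
time: 11.0
tool_pos: [505.6, 143.2, 341.7]
eef_rot: [-0.263, 2.087, -2.086]
contact_force: [0.5, 0.2, 0.5]
gripper_width: 0.3
```

>>> servo_tool([
  [1,30,0,-35,0,0,0],
  [1,60,0,-70,0,0,0],
  [1,80,0,-110,0,0,0],
  [1,90,0,-150,0,0,0],
  [1,90,0,-150,0,0,0],
])

```text
time: 11.5
tool_pos: [378.3, 270.3, 340.3]
eef_rot: [-0.269, 2.085, -2.081]
contact_force: [0.1, -0.8, 1.0]
gripper_width: 0.1
```

```bash
python3 -c "
from h import *;where()
f=imaging.grab_frame('scene');crop(f,220,130,160,120,5,'pics/a12.png');crop(f,180,100,256,192,3,'pics/a12w.png')
f=imaging.grab_frame('top');crop(f,250,190,160,120,5,'pics/t12.png');cv2.imwrite('pics/t12w.png',f['img'][:,:,::-1])"
```

```text
t 11.5 p [378.3 270.3 340.3] stand x,y -92.0 237.2 F [ 0.1 -0.8  1. ] w 0.1
to axle x0,y0 in tool: [-90.2 175.1 238. ] tool y.z -1.0 align -1.0 -1.0
```

View pics/a12.png

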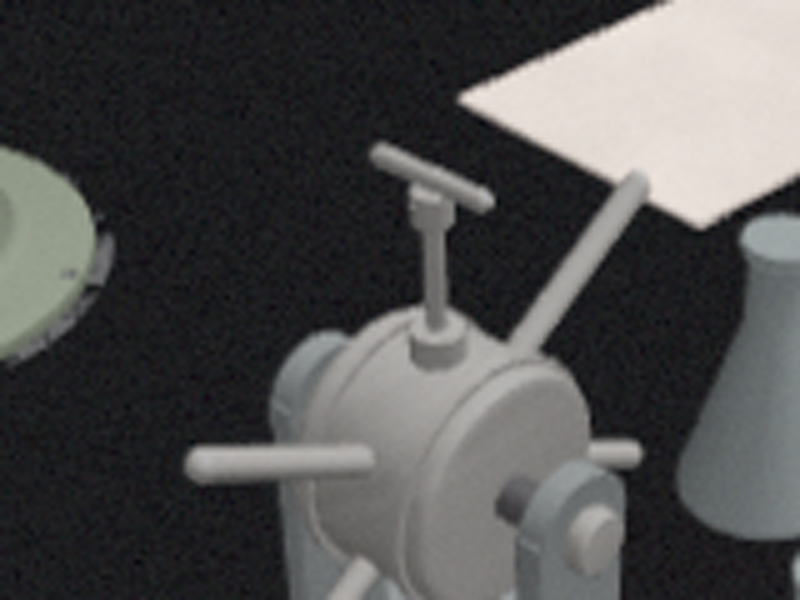

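View pics/t12.png

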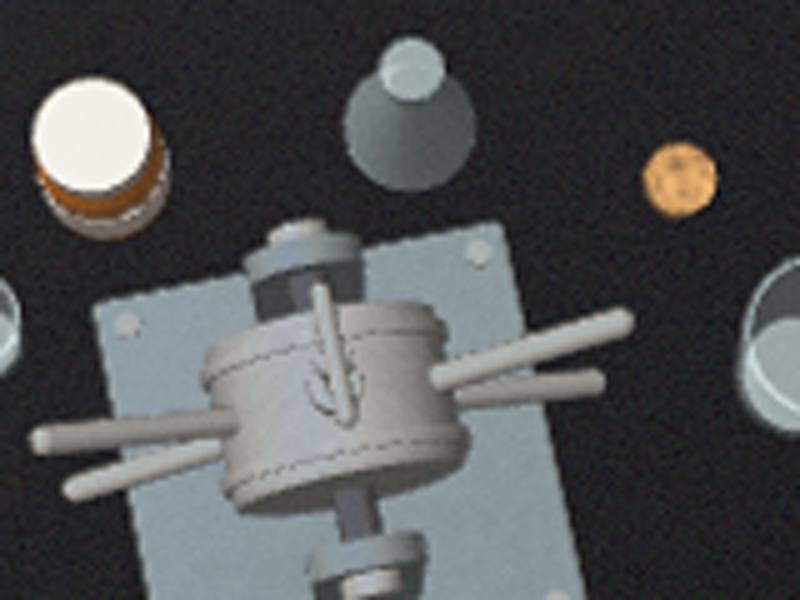

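View pics/t12w.png

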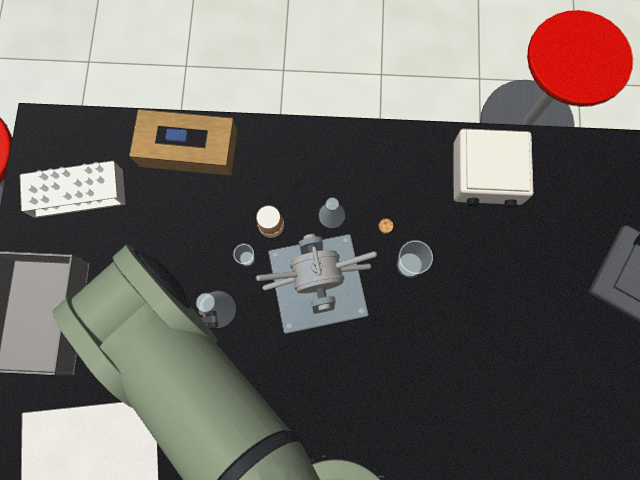

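```bash
python3 -c "
from h import *
s=imaging.grab_frame('scene');t=imaging.grab_frame('top');c,ex,ey=load()
print(ang(s,220+432/5,130+176/5))
B=onz(t,250+335/5,190+354/5,289);print((B-c)@ey)
from station import finish_job
print(finish_job())"
```

```text
(np.float64(0.5), np.float64(128.5), np.float64(-1.2), np.float64(128.5))
-1.1580349149664735
the job is handed in; nothing more can be done
None
```

The valve stem now points straight up to within about 1°, and the wheel is standing still. I handed the job in after about 11.6 s of the 54 s allowed.

**How it was done:** With the fingers closed, I pushed two spokes in turn, moving the top of the wheel toward the stand's +y side. This took the wheel from about 163° to about 0°. A final nudge of about 3 mm removed a remaining error of about 1.5°, and then the arm was raised well clear.

**Last checks:**
- **Stem angle:** The scene camera puts the stem at about 0.5° from vertical. In the top view the crossbar is 1 to 2 mm off the axle, which is 0.5 to 0.8°.
- **Contact:** The pushes showed about 6 N at most, and nothing but spokes was pushed. From the pictures, the gripper stayed clear of the stem.
- **Glassware:** In the last top picture, the glassware, jar and stopper are where they were at the start.

**What failed or disagreed:**
- **Fingertip height:** The real fingertip sits about 33 mm higher than the reported TCP, judging by the camera. Because of this, my first push passed over the spoke without touching it. I allowed for the difference after that.
- **Camera mismatch:** The two cameras disagreed by about 7 mm on where the stand is along x. This hardly affects the angle.

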